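# Stack the empty parts bin on the filled one, white ends opposite

### The arm

A 6-joint arm with a two-finger parallel gripper is mounted at the origin on a cart in front of the work surface, level with it; the furniture and walls round the work are solid. World frame = base frame: x ahead of the robot, y to its left, z up, the work surface at z = 0. Lengths are in m, angles in degrees, forces in N, time in s.
With the tool pointing down it reaches from about 0.4 to 0.825 m from the base axis. Payload 7 kg.
Tool frame: the origin (TCP) lies at the very end of the fingers, on their centre line; the grasp point (between the pads) lies 19 mm behind it; z points along the fingers, y is the line along which they close (so a half turn about z gives the same grasp; the last joint's range is limited). The gripper opens to 88 mm and grips with 3 to 60 N. Pads are 19 mm wide; open, the fingers measure 130 mm over their backs; the gripper's body (78 mm by 193 mm) begins 47 mm behind the grasp point.
Start: joints at [93.398, 20.546, 0.682, 0, -70.136, -16.507], TCP at [0.153, 0.657, 0.227] pointing down, gripper open.
Joint ranges: [-176.03, 176.03], [-82.01, 121.73], [-58.28, 71.71], [-173.87, 95.51], [-174.79, -0.11], [-173.66, 173.66]. Speed limits (degrees/s): [136.94, 136.94, 172.46, 180, 180, 180].

### API

Orientations are given as [roll, pitch, yaw] about the fixed x, y, z axes, in that order (R = Rz(yaw) Ry(pitch) Rx(roll)).
In Python, from plant import r gives the robot as it stands. The module is installed in compiled form; this text tells all that it offers.
- The arm moves only by the tool jog_arm, never from a script. Its arguments are lists of equal length, an entry for each row: "travel": the shift along the tool's x, y, z each as a share of 50 cm, from -1 to 1, a list of three; "dr": the turn, a rotation vector about the tool's x, y, z each as a share of 360 degrees, from -1 to 1, a list of three; "claw": the opening, from 0 (shut) to 1 (fully open). A call has exactly 10 rows; each row is the pose to reach, as a shift and turn from the pose commanded when the call began, along the tool's axes at that moment, turning the shorter way round; what a row does not reach only later rows make up. A row lasts 1/8 s, in which the tool goes at most 62.5 mm and 10.7 degrees, less where a joint would pass 70% of its speed; a pose out of reach is approached as far as the arm can. A call with a number of a shift or a turn outside -1 to 1 is refused whole. A call with a gripper value outside its range is refused whole. The fingers move at their own pace and stop on an object; "newtons" is the grip in N (left out, the last holds). Time passes only in rows, so rows that repeat a pose let the fingers close, or fill a call up. It gives the time, the measured TCP pose, the force, the opening and the grip force at its end, in the units of the state.
- r.get_state(): the state, without advancing time (a new reading comes with each control period).
- r.capture(name): name is "scene" or "top"; returns a dict with "pixels" (384x512x3 uint8, red, green, blue), "range_z" (384x512 float32, m along the optical axis (not along the pixel's ray), 0 where there is no reading), "fx", "fy", "cx", "cy" (pixels), "dist_coeffs" ([k1, k2, p1, p2, k3] as OpenCV has them; the pictures are not rectified), "position" and "attitude" of the camera in the world. Camera axes: x right, y up, looking along -z (the intrinsics and any distortion apply to the point x, -y, -z); pixel columns grow to the right and rows downward; lengths in m; the calibration is good to about 2 mm. A picture is of the moment at which its call begins.
- r.close_job(): hands the job in; it is judged then, once.
Trained networks look in the newest picture that a camera, given by its name, has taken for a name from the list of things; names that differ only in an ending like _2 or _b are one class to them, and where a whole thing is asked for, a point or a joint stands for the part that bears it (a point fixed in the world has none). Each returns a list of dicts, best first, with "conf" (0 to 1); they miss things now and then, are a little off and sometimes report something else, mostly with a low value. They report only what shows in the picture. A call takes as long as a camera call.
- r.boxes_of(name, camera): "extent" ([left, top, right, bottom] in pixels, round what is visible of it).
- r.regions_of(name, camera): "pixels" (384x512 bool, what is visible of it) and "extent" ([left, top, right, bottom] in pixels, round what is visible of it).
- r.tip_of(name, camera): "at" ([column, row] in pixels: a listed point, or the origin of a listed thing).
The state is a dict: "time_s": time; "joints": joint angles; "qd": joint speeds; "joint_torque": joint torques, N m; "tcp_pos": TCP position; "eef_rot": TCP orientation; "contact_force": force on the tool from outside, world axes, zero at the start; "moment": the same for the moment, N m; "gripper_width": finger opening in m; "gripper_force": force on a finger pad.
Only numpy, scipy, OpenCV 4.12 (cv2) and the standard library are available. Lean on these libraries where they do the work, as an engineer would, in place of code of your own. Each camera call takes 0.05 s, during which the arm holds its last target. There are 200 camera calls.

### The job

Set the empty blue parts bin on top of the blue bin that holds brass pillars, turned so that its white end lies over the other bin's plain end: it then rests level on the ledges inside that bin's rim instead of nesting down onto the pillars. Let go of it there, and leave the filled bin and the green bin standing where they are.

Things in the scene. Friction and masses are not known exactly. Their poses are not given: they have to be found in the camera images.
- empty_bin_center (a point): Centre (half-way up, 30 mm over the underside) of the loose empty blue bin to be moved, 0.12 kg. Outside 134 mm long (own x, pointing to its white end), 66 mm wide (own y), 60 mm high, walls 3 mm. The top 22 mm of the sides is an upright band, 66 mm across, to be gripped from above across the width; below it the walls slope in to a foot 46 mm wide (own x -56 to +32 mm).
- empty_bin_white_end (a point): Middle of the outer face of the empty bin's white end, 67 mm from its centre along own x, 30 mm over its underside. Bins the same way round nest (upper one only 26 mm above the lower). White ends opposite and centres over each other, the upper foot drops 8 mm inside the lower rim (7 mm play all round) and rests on ridge and ledge, 52 mm above the lower bin.
- full_bin_center (a point): Centre (half-way up, 30 mm over the bench) of the loose blue bin holding brass pillars, 0.35 kg: same shape, size and axes as the empty one (own x to its white end). Like every bin it has a ridge across inside (own x -16 mm) and a flat ledge at the white end (own x +40 to +64 mm), both 52 mm over the underside, 8 mm below the rim. The pillars lie lower than 20 mm.
- green_bin_center (a point): Centre (half-way up) of a loose empty green bin of the same shape, size and axes; a bystander to be left alone.

How it is judged:
By the outcome, as a careful person would: the job done as asked, in the order asked, and still so for the second after the job is handed in, with the robot touching nothing.
It also fails if it takes over 32 s, if anything falls off the work surface, if the arm or the gripper's body presses on something with over 40 N, if the wrist force passes 120 N, or if a joint passes its speed limit or range.

## Working session

There is one attempt and no reset: what is moved stays moved. The work goes in short steps, Python scripts to look and compute and a tool call to move; the robot and the scene stay as the last step left them, time stands still between calls to the robot, and variables do not carry over. Pictures are saved under pics/ and viewed, at most 10 in all, crops included, and the job is handed in when it is done.

Besides the shell and the picture viewer there is one more tool, called after "Call:" by a JSON object that holds its "name" and its "arguments", one argument or row to a line. jog_arm: Moves the arm, as the interface text tells. Its arguments: {"type":"object","properties":{"travel":{"type":"array"},"dr":{"type":"array"},"claw":{"type":"array"},"newtons":{"type":"number"}},"required":["travel","dr","claw"]}

```bash
mkdir -p pics
cat > h.py <<'E'
import numpy as np, cv2
from plant import r
from scipy.spatial.transform import Rotation as R
def cam(name):
    c=r.capture(name); return c
def world(c,px,z=None):
    """px Nx2 -> world; by range image or by plane height z"""
    px=np.atleast_2d(np.asarray(px,float))
    K=np.array([[c['fx'],0,c['cx']],[0,c['fy'],c['cy']],[0,0,1]])
    n=cv2.undistortPoints(px.reshape(-1,1,2),K,np.array(c['dist_coeffs'])).reshape(-1,2)
    d=np.c_[n[:,0],-n[:,1],-np.ones(len(n))]
    a=np.array(c['attitude'])
    M=a if a.shape==(3,3) else R.from_euler('xyz',a,degrees=True).as_matrix()
    p=np.array(c['position']); d=d@M.T
    if z is None:
        i=np.round(px).astype(int); t=c['range_z'][i[:,1],i[:,0]]
    else: t=(z-p[2])/d[:,2]
    return p+d*t[:,None]
E
python3 - <<'E'
from h import *
for n in ("scene","top"):
    c=cam(n); cv2.imwrite(f"pics/{n}0.png",c['pixels'][:,:,::-1]); print(n,c['position'],c['attitude'],c['fx'])
    for t in ("empty_bin_center","empty_bin_white_end","full_bin_center","green_bin_center"):
        for q in r.tip_of(t,n)[:3]: print(t,np.round(q['at']),round(q['conf'],2),np.round(world(c,q['at'])[0],3))
print(r.get_state())
E
```

```text
scene [ 0.02659173 -0.6767748   0.68140959] [ 51.45037256   0.7041733  -40.22324291] 405.6134835201929
empty_bin_center [268. 245.] 0.81 [ 0.462 -0.193  0.002]
empty_bin_white_end [250. 228.] 0.95 [ 0.434 -0.164  0.052]
full_bin_center [183. 178.] 0.9 [0.418 0.089 0.058]
green_bin_center [370. 241.] 0.67 [ 0.603 -0.366  0.054]
top [ 0.40853408 -0.10068943  0.90168541] [  8.61074844   2.42595042 -90.48995656] 384.49736930235866
empty_bin_center [317. 230.] 0.77 [ 0.444 -0.218  0.001]
empty_bin_white_end [290. 234.] 0.92 [ 0.434 -0.152  0.055]
full_bin_center [158. 233.] 0.55 [0.441 0.154 0.01 ]
green_bin_center [378. 153.] 0.57 [ 0.617 -0.36   0.035]
{'time_s': 0.5, 'joints': array([ 9.33972256e+01,  2.05466315e+01,  6.80204150e-01, -1.45509556e-03,
       -7.01345790e+01, -1.65060037e+01]), 'qd': array([ 0.11133484, -0.06130934,  0.09741107, -0.00838279,  0.12255583,
       -0.02269471]), 'joint_torque': array([ 1.08707489e-03, -5.81800389e+01,  2.93067026e+01,  6.99722841e+00,
        1.18498466e-02, -3.71521890e-05]), 'tcp_pos': array([0.1531054 , 0.65737291, 0.22654025]), 'eef_rot': array([ 1.79998646e+02,  1.02617745e-03, -1.31092726e+01]), 'contact_force': array([0.58390413, 0.87340104, 0.52817371]), 'moment': array([-0.04970451,  0.01961284,  0.00112037]), 'gripper_force': 0.0, 'gripper_width': 0.08806646308756136}
```

View pics/scene0.png

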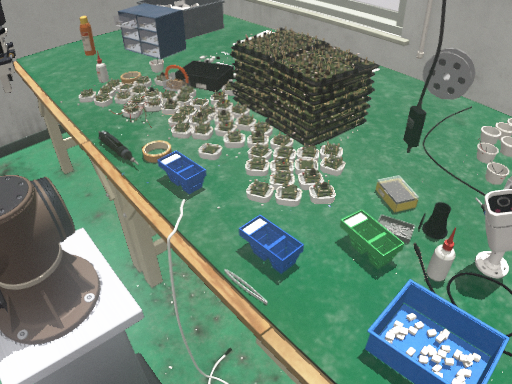

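View pics/top0.png

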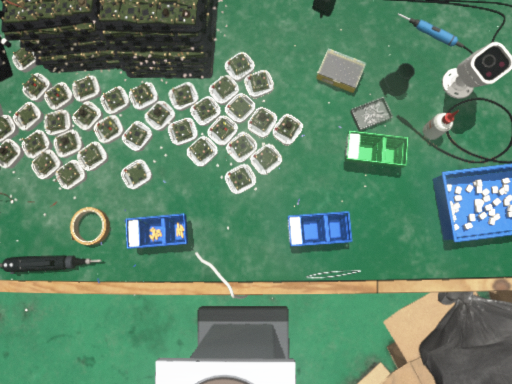

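The scene shows three bins. In the top view the empty blue one is at (320,229) with its white end to the left. The full one is at (157,231), also white end left, so the empty bin needs a half turn. The green bin is at (378,150). Next I'll get exact poses from the rims.

```bash
cat >> h.py <<'E'
def bin_pose(c,t,n="top",zlo=.035,zhi=.085):
    g=r.regions_of(t,n)[0]; m=g['pixels']
    v,u=np.nonzero(cv2.dilate(m.astype(np.uint8),np.ones((3,3)))); P=world(c,np.c_[u,v])
    P=P[(P[:,2]>zlo)&(P[:,2]<zhi)]
    top=np.percentile(P[:,2],95); Q=P[P[:,2]>top-.006]
    rect=cv2.minAreaRect(Q[:,:2].astype(np.float32)); w=np.array(rect[1]); b=cv2.boxPoints(rect)
    e=b[1]-b[0]; f=b[2]-b[1]; l=e if np.hypot(*e)>np.hypot(*f) else f
    return np.round(rect[0],4),np.round(w,4),round(np.degrees(np.arctan2(l[1],l[0]))%180,1),round(top,4),g['conf']
E
python3 - <<'E'
from h import *
c=cam("top")
for t in ("empty_bin_center","full_bin_center","green_bin_center"): print(t,*bin_pose(c,t))
g=np.array([[290,213],[348,213],[352,245],[291,246],[126,219],[184,214],[187,244],[128,248]])
print(np.round(world(c,g,.06),3))
E
```

```text
empty_bin_center [ 0.4454 -0.2154] [0.0663 0.1346] 93.1 0.06 0.75
full_bin_center [0.4445 0.1468] [0.0662 0.135 ] 93.7 0.06 0.62
green_bin_center [ 0.6247 -0.3504] [0.1361 0.0679] 82.7 0.0601 0.72
[[ 0.48  -0.152  0.06 ]
 [ 0.479 -0.279  0.06 ]
 [ 0.409 -0.284  0.06 ]
 [ 0.409 -0.153  0.06 ]
 [ 0.471  0.213  0.06 ]
 [ 0.481  0.082  0.06 ]
 [ 0.415  0.074  0.06 ]
 [ 0.407  0.206  0.06 ]]
```

```bash
cat >> h.py <<'E'
def go(p0,yaw0,p,yaw):
    M=R.from_euler('xyz',[180,0,yaw0],degrees=True)
    return np.round(M.inv().apply(np.subtract(p,p0))/.5,4), round(-(yaw-yaw0)/360,4)
E
python3 - <<'E'
from h import *
a=([.153,.657,.227],-13.1);b=([.45,.2,.2],-86.9);c=([.445,-.215,.12],-86.9);d=([.445,-.215,.03],-86.9)
print(go(*a,*b),go(*b,*c),go(*c,*d))
E
```

```text
(array([0.7857, 0.7556, 0.054 ]), 0.205) (array([0.8282, 0.0549, 0.16  ]), -0.0) (array([-0.  , -0.  ,  0.18]), -0.0)
```

Call:
{"name": "jog_arm", "arguments": {
  "travel": [
    [0.786,0.756,0],
    [0.786,0.756,0],
    [0.786,0.756,0],
    [0.786,0.756,0],
    [0.786,0.756,0],
    [0.786,0.756,0],
    [0.786,0.756,0.05],
    [0.786,0.756,0.05],
    [0.786,0.756,0.05],
    [0.786,0.756,0.05]
  ],
  "dr": [
    [0,0,0.205],
    [0,0,0.205],
    [0,0,0.205],
    [0,0,0.205],
    [0,0,0.205],
    [0,0,0.205],
    [0,0,0.205],
    [0,0,0.205],
    [0,0,0.205],
    [0,0,0.205]
  ],
  "claw": [1,1,1,1,1,1,1,1,1,1],
  "newtons": 20
}}

```text
time_s: 1.95
tcp_pos: [0.4509, 0.1974, 0.2011]
eef_rot: [180.0, -0.0, -87.2]
contact_force: [-0.1, -0.3, -0.2]
gripper_width: 0.0875
gripper_force: 0.0
```

Call:
{"name": "jog_arm", "arguments": {
  "travel": [
    [0.828,0.055,0],
    [0.828,0.055,0],
    [0.828,0.055,0],
    [0.828,0.055,0.16],
    [0.828,0.055,0.16],
    [0.828,0.055,0.16],
    [0.828,0.055,0.16],
    [0.828,0.055,0.16],
    [0.828,0.055,0.16],
    [0.828,0.055,0.16]
  ],
  "dr": [
    [0,0,0],
    [0,0,0],
    [0,0,0],
    [0,0,0],
    [0,0,0],
    [0,0,0],
    [0,0,0],
    [0,0,0],
    [0,0,0],
    [0,0,0]
  ],
  "claw": [1,1,1,1,1,1,1,1,1,1]
}}

```text
time_s: 3.2
tcp_pos: [0.4457, -0.2137, 0.1223]
eef_rot: [-179.9, -0.0, -86.8]
contact_force: [-0.7, -0.2, 0.5]
gripper_width: 0.0874
gripper_force: 0.0
```

Run:
```python
from h import *
s=r.get_state(); print(s['tcp_pos'],s['eef_rot'],s['joints'],s['time_s'])
c=cam("scene"); cv2.imwrite("pics/s1.png",cv2.resize(c['pixels'][140:330,160:420,::-1],None,fx=3,fy=3))
```

```text
[ 0.44571819 -0.21366981  0.12226327] [-1.79923900e+02 -1.07145548e-02 -8.68019496e+01] [-2.77779676e+00  9.12013122e+00 -2.99987593e+01  3.52732409e-03
 -5.08043079e+01  5.97362698e+00] 3.2
```

View pics/s1.png

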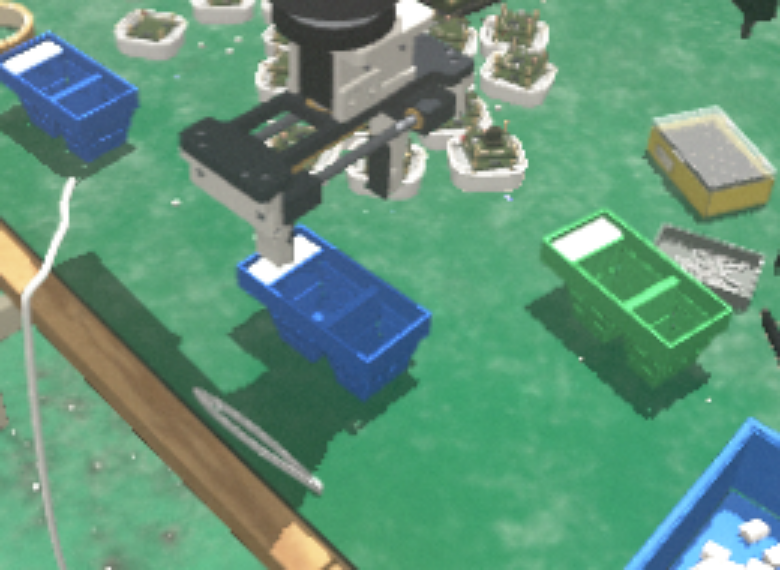

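The fingers straddle the empty bin's width as intended, near finger at crop (275,240) and far finger at (375,180). Next I descend and grip.

Call:
{"name": "jog_arm", "arguments": {
  "travel": [
    [0,0,0.06],
    [0,0,0.12],
    [0,0,0.18],
    [0,0,0.18],
    [0,0,0.18],
    [0,0,0.18],
    [0,0,0.18],
    [0,0,0.18],
    [0,0,0.18],
    [0,0,0.18]
  ],
  "dr": [
    [0,0,0],
    [0,0,0],
    [0,0,0],
    [0,0,0],
    [0,0,0],
    [0,0,0],
    [0,0,0],
    [0,0,0],
    [0,0,0],
    [0,0,0]
  ],
  "claw": [1,1,1,1,0.7,0.6,0.6,0.6,0.6,0.6],
  "newtons": 20
}}

```text
time_s: 4.5
tcp_pos: [0.4458, -0.2148, 0.0327]
eef_rot: [-179.9, -0.0, -86.9]
contact_force: [-1.0, 3.3, 7.1]
gripper_width: 0.0659
gripper_force: 20.0
```

Call:
{"name": "jog_arm", "arguments": {
  "travel": [
    [0,0,-0.08],
    [0,0,-0.18],
    [0,0,-0.3],
    [-0.1,0,-0.32],
    [-0.2,0,-0.32],
    [-0.3,0,-0.32],
    [-0.4,-0.01,-0.32],
    [-0.5,-0.02,-0.32],
    [-0.6,-0.03,-0.32],
    [-0.7,-0.037,-0.32]
  ],
  "dr": [
    [0,0,0],
    [0,0,0],
    [0,0,0],
    [0,0,-0.029],
    [0,0,-0.058],
    [0,0,-0.087],
    [0,0,-0.116],
    [0,0,-0.145],
    [0,0,-0.174],
    [0,0,-0.2]
  ],
  "claw": [0.6,0.6,0.6,0.6,0.6,0.6,0.6,0.6,0.6,0.6]
}}

```text
time_s: 5.75
tcp_pos: [0.4443, 0.1373, 0.192]
eef_rot: [-180.0, -0.0, -14.6]
contact_force: [1.2, -0.4, -0.7]
gripper_width: 0.0658
gripper_force: 20.0
```

Call:
{"name": "jog_arm", "arguments": {
  "travel": [
    [0,0,0],
    [0,0,0],
    [0,0,0],
    [0,0,0],
    [0,0,0],
    [0,0,0],
    [0,0,0],
    [0,0,0],
    [0,0,0],
    [0,0,0]
  ],
  "dr": [
    [0,0,-0.029],
    [0,0,-0.058],
    [0,0,-0.087],
    [0,0,-0.116],
    [0,0,-0.145],
    [0,0,-0.174],
    [0,0,-0.203],
    [0,0,-0.232],
    [0,0,-0.261],
    [0,0,-0.29]
  ],
  "claw": [0.6,0.6,0.6,0.6,0.6,0.6,0.6,0.6,0.6,0.6]
}}

```text
time_s: 7.0
tcp_pos: [0.4443, 0.1355, 0.1917]
eef_rot: [-180.0, -0.0, 89.8]
contact_force: [0.4, 0.7, -0.6]
gripper_width: 0.0658
gripper_force: 20.0
```

Run:
```python
from h import *
s=r.get_state(); p,y=s['tcp_pos'],s['eef_rot'][2]; print(p,y,s['joints'])
c=cam("scene"); cv2.imwrite("pics/s2.png",cv2.resize(c['pixels'][70:260,60:320,::-1],None,fx=3,fy=3))
for n in ("empty_bin_center","empty_bin_white_end"): 
  for q in r.tip_of(n,"scene")[:2]: print(n,q)
c2=cam("top"); cv2.imwrite("pics/t2.png",cv2.resize(c2['pixels'][150:300,60:320,::-1],None,fx=3,fy=3))
h=c2['range_z']; v,u=np.mgrid[150:300,60:320]; P=world(c2,np.c_[u.ravel(),v.ravel()])
f=(abs(P[:,0]-p[0])<.1)&(abs(P[:,1]-p[1])<.1)&(P[:,2]>.195)&(P[:,2]<.235)
print(f.sum()); Q=P[f]
if len(Q)>5: print(Q.min(0),Q.max(0),cv2.minAreaRect(Q[:,:2].astype(np.float32)))
print(go(p,y,[.4445,.1468,.1],93.7))
```

```text
[0.44434216 0.13545593 0.19170403] 89.81500677830503 [ 4.13301001e+01  1.97553432e+00 -2.78048966e+01 -1.29748442e-02
 -6.02155017e+01  1.38491352e+02]
empty_bin_center {'at': [175.4, 126.4], 'conf': 0.86}
empty_bin_white_end {'at': [188.8, 134.0], 'conf': 0.73}
738
[0.41051275 0.06715217 0.19501753] [0.48596675 0.15297819 0.23258761] ((0.44865015149116516, 0.1095229983329773), (0.0753338560461998, 0.0853281170129776), 1.6414443254470825)
(array([0.0227, 0.0002, 0.1834]), np.float64(-0.0108))
```

View pics/s2.png

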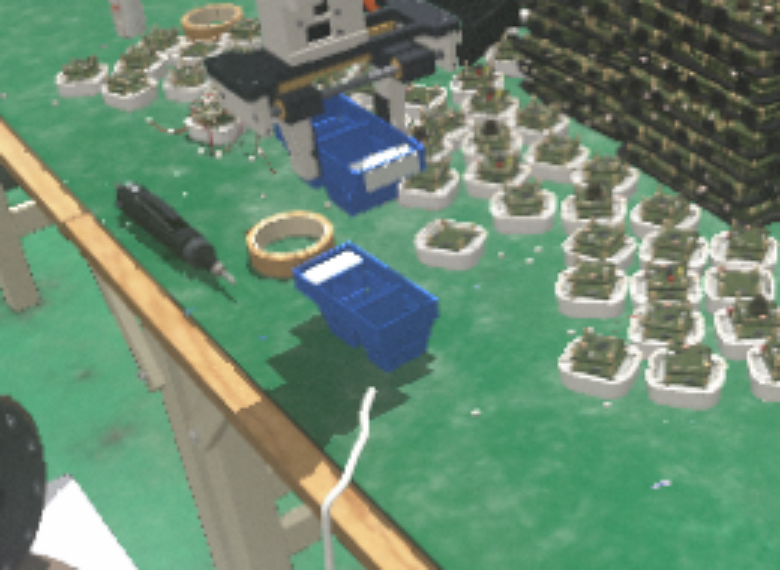

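View pics/t2.png

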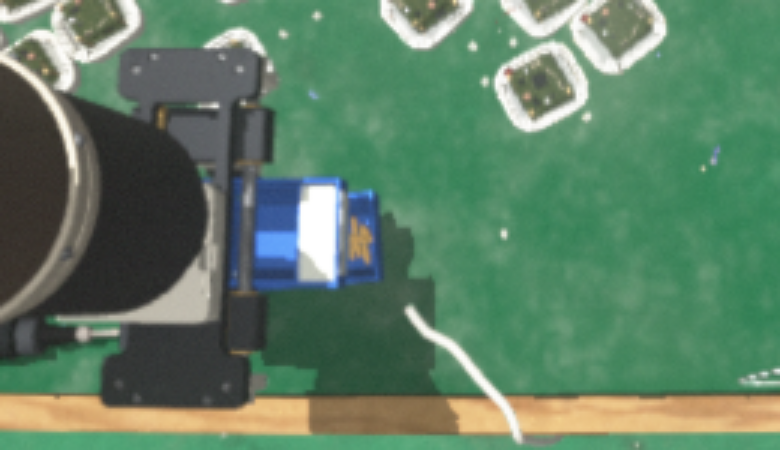

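The held bin's white end now faces right in the top view, at crop (320,230). That is over the full bin's plain end, with the pillars showing at (360,235). I'll align and lower to just above the rim.

Call:
{"name": "jog_arm", "arguments": {
  "travel": [
    [0.013,0,0],
    [0.026,0,0],
    [0.026,0,0.04],
    [0.026,0,0.08],
    [0.026,0,0.12],
    [0.026,0,0.15],
    [0.026,0,0.17],
    [0.026,0,0.18],
    [0.026,0,0.18],
    [0.026,0,0.18]
  ],
  "dr": [
    [0,0,-0.011],
    [0,0,-0.011],
    [0,0,-0.011],
    [0,0,-0.011],
    [0,0,-0.011],
    [0,0,-0.011],
    [0,0,-0.011],
    [0,0,-0.011],
    [0,0,-0.011],
    [0,0,-0.011]
  ],
  "claw": [0.6,0.6,0.6,0.6,0.6,0.6,0.6,0.6,0.6,0.6]
}}

```text
time_s: 8.45
tcp_pos: [0.445, 0.1489, 0.102]
eef_rot: [180.0, -0.0, 93.4]
contact_force: [0.9, -1.2, -1.4]
gripper_width: 0.066
gripper_force: 20.0
```

Run:
```python
from h import *
s=r.get_state(); p,y=s['tcp_pos'],s['eef_rot'][2]; print(p,y)
c2=cam("top"); v,u=np.mgrid[150:300,60:320]; P=world(c2,np.c_[u.ravel(),v.ravel()])
near=(abs(P[:,0]-p[0])<.045)&(P[:,1]<p[1]-.025)&(P[:,1]>.03)
Q=P[near&(P[:,2]>p[2]+.018)&(P[:,2]<p[2]+.037)]; L=P[near&(P[:,2]>.05)&(P[:,2]<.066)]
for n,q in (("upper",Q),("lower",L)): print(n,len(q),q.min(0).round(4),q.max(0).round(4),np.median(q[:,2]).round(4))
for y0 in (.085,.1,.115):
    a=Q[abs(Q[:,1]-y0)<.006]; print(y0,a[:,0].min(),a[:,0].max())
c=cam("scene"); cv2.imwrite("pics/s3.png",cv2.resize(c['pixels'][90:220,120:270,::-1],None,fx=4.5,fy=4.5))
```

```text
[0.44502428 0.14893356 0.10204074] 93.43374346315663
upper 379 [0.4147 0.0798 0.1201] [0.4816 0.1236 0.1314] 0.1221
lower 90 [0.415  0.0777 0.0504] [0.4813 0.1235 0.0627] 0.0582
0.085 0.4165291137120159 0.481590012542759
0.1 0.41661449607510787 0.47950148074814586
0.115 0.4166746765876476 0.4797208532786356
```

View pics/s3.png

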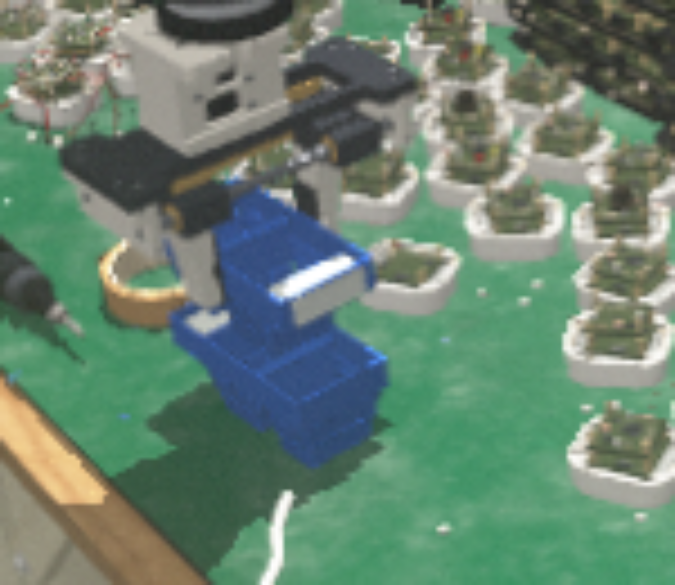

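Ends are aligned within 2 mm, with the upper white end at crop (320,285) over the lower plain end at (350,370). Lowering slowly.

Call:
{"name": "jog_arm", "arguments": {
  "travel": [
    [0,0,0.005],
    [0,0,0.01],
    [0,0,0.015],
    [0,0,0.02],
    [0,0,0.024],
    [0,0,0.028],
    [0,0,0.031],
    [0,0,0.032],
    [0,0,0.032],
    [0,0,0.032]
  ],
  "dr": [
    [0,0,0],
    [0,0,0],
    [0,0,0],
    [0,0,0],
    [0,0,0],
    [0,0,0],
    [0,0,0],
    [0,0,0],
    [0,0,0],
    [0,0,0]
  ],
  "claw": [0.6,0.6,0.6,0.6,0.6,0.6,0.6,0.6,0.6,0.6]
}}

```text
time_s: 9.8
tcp_pos: [0.4448, 0.1487, 0.0856]
eef_rot: [180.0, -0.0, 93.5]
contact_force: [0.0, -0.3, -0.7]
gripper_width: 0.0657
gripper_force: 20.0
```

Call:
{"name": "jog_arm", "arguments": {
  "travel": [
    [0,0,0.001],
    [0,0,0.002],
    [0,0,0.003],
    [0,0,0.003],
    [0,0,0.003],
    [0,0,0.003],
    [0,0,0.003],
    [0,0,0.003],
    [0,0,0.003],
    [0,0,0.003]
  ],
  "dr": [
    [0,0,0],
    [0,0,0],
    [0,0,0],
    [0,0,0],
    [0,0,0],
    [0,0,0],
    [0,0,0],
    [0,0,0],
    [0,0,0],
    [0,0,0]
  ],
  "claw": [0.6,0.6,0.6,0.6,0.6,0.6,0.6,0.6,0.6,0.6]
}}

```text
time_s: 11.05
tcp_pos: [0.4448, 0.1487, 0.0847]
eef_rot: [180.0, -0.0, 93.5]
contact_force: [-2.9, -0.5, 7.4]
gripper_width: 0.066
gripper_force: 20.0
```

Contact at the predicted height, with 7 N upward. I'll release gently and then withdraw straight up.

Call:
{"name": "jog_arm", "arguments": {
  "travel": [
    [0,0,0],
    [0,0,0],
    [0,0,0],
    [0,0,0],
    [0,0,0],
    [0,0,0],
    [0,0,0],
    [0,0,0],
    [0,0,0],
    [0,0,0]
  ],
  "dr": [
    [0,0,0],
    [0,0,0],
    [0,0,0],
    [0,0,0],
    [0,0,0],
    [0,0,0],
    [0,0,0],
    [0,0,0],
    [0,0,0],
    [0,0,0]
  ],
  "claw": [0.76,0.78,0.8,0.85,0.9,0.95,1,1,1,1]
}}

```text
time_s: 12.3
tcp_pos: [0.4447, 0.1487, 0.0841]
eef_rot: [-180.0, -0.0, 93.4]
contact_force: [-0.1, 1.2, -0.3]
gripper_width: 0.0878
gripper_force: 0.0
```

Call:
{"name": "jog_arm", "arguments": {
  "travel": [
    [0,0,-0.03],
    [0,0,-0.08],
    [0,0,-0.14],
    [0,0,-0.2],
    [0,0,-0.26],
    [0.1,0,-0.3],
    [0.2,0,-0.3],
    [0.3,0,-0.3],
    [0.4,0,-0.3],
    [0.4,0,-0.3]
  ],
  "dr": [
    [0,0,0],
    [0,0,0],
    [0,0,0],
    [0,0,0],
    [0,0,0],
    [0,0,0],
    [0,0,0],
    [0,0,0],
    [0,0,0],
    [0,0,0]
  ],
  "claw": [1,1,1,1,1,1,1,1,1,1]
}}

```text
time_s: 13.55
tcp_pos: [0.4323, 0.3511, 0.2332]
eef_rot: [-180.0, 0.0, 93.6]
contact_force: [0.1, -0.7, -0.4]
gripper_width: 0.0879
gripper_force: 0.0
```

Run:
```python
from h import *
c=cam("scene"); cv2.imwrite("pics/s4.png",cv2.resize(c['pixels'][90:240,100:300,::-1],None,fx=4,fy=4))
c=cam("top"); v,u=np.mgrid[150:300,60:320]; P=world(c,np.c_[u.ravel(),v.ravel()])
Q=P[(abs(P[:,0]-.4445)<.06)&(abs(P[:,1]-.147)<.1)&(P[:,2]>.107)&(P[:,2]<.12)]
print(len(Q),cv2.minAreaRect(Q[:,:2].astype(np.float32)))
print("tilt (dz/dx,dz/dy,z)",np.linalg.lstsq(np.c_[Q[:,:2]-[.4445,.147],np.ones(len(Q))],Q[:,2],rcond=None)[0])
```

```text
309 ((0.4448919892311096, 0.1484420895576477), (0.06620840728282928, 0.1360674649477005), 2.996396780014038)
tilt (dz/dx,dz/dy,z) [-0.00347341  0.00189753  0.11056053]
```

View pics/s4.png

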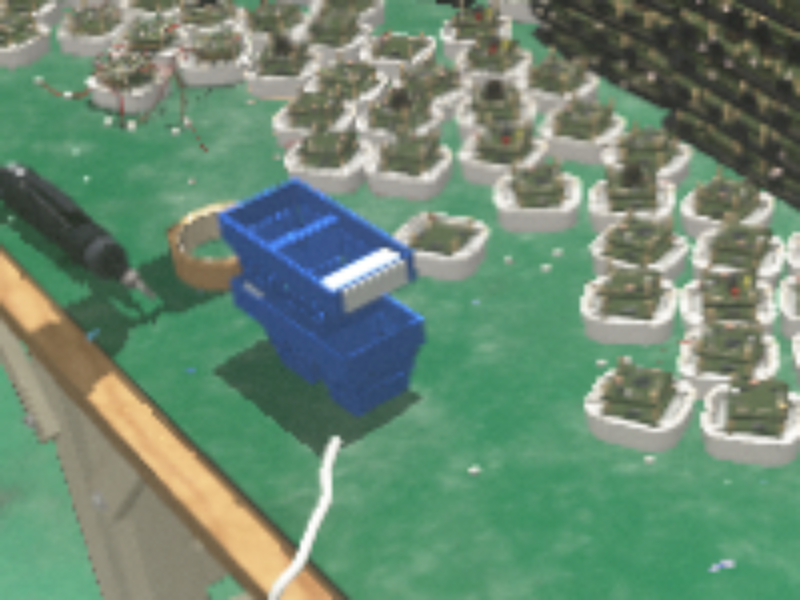

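The empty bin rests level on the full one, with its white end at crop (365,275) over the lower plain end. Its centre is within 2 mm of the target.

```bash
python3 -c "
from plant import r
print(r.close_job())"
```

```text
the job is handed in; nothing more can be done
None
```

The empty bin sits level on the filled bin, white end over its plain end and centred within about 2 mm; I let go, the gripper is clear, the green bin was not touched, and the job was handed in at about 14 s.

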